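# Rub down the earthing bar on a drop-down instrument front

## Task

Pull the instrument's drop-down front all the way down until it lies level, take the abrasive block and, with its rubber underside flat on the copper earthing bar inside the front, rub the bar from its left end to its right end (as the robot sees it) with a light steady pressure of about 8 N, never bearing down hard. Then set the block down flat on the bench and push the front back up until it is fully shut. Leave the jar, screwdriver and nippers where they are.

Things in the scene. Friction and masses are not known exactly. Their poses are not given: they have to be found in the camera images.
- case: Teal steel instrument case, 210 deep x 280 wide x 198 mm high, fixed, its open front facing the robot. Origin on the bench straight below the middle of the front's hinge line; x points into the case (away from the robot), y left along the hinge, z up. The hinge line is 40 mm above the bench; the case's walls begin 9 mm behind it (+x).
- front: The drop-down front: teal panel 260 wide, 12 thick, from 2 to 150 mm above its bottom hinge, 0.45 kg. Origin on the hinge, mid width and mid thickness; z up the panel, y left along the hinge, x out of its inner face. Shut (stop): z vertical. Fully down (stop): swung 90 degrees, z towards the robot, x straight up. Starts 0 to 0.3 rad ajar.
- hinge (a point): Middle of the front's hinge line, axes as front. The hinge is stiff (friction 0.42 N m, a little more than the panel's weight exerts): the front stays at whatever angle it is left, and takes about 4 N at the pull bar to lift when level. Fully down, the panel lies level, its middle plane 40 mm above the bench.
- pull_mid (a point): Middle of the front's pull: a round steel bar 12 mm thick, parallel to the hinge and 195 mm from it in the panel's plane, on two posts 55 mm left and right of this point. 39 mm is free between bar and panel edge. Pinch it across from above, both when shut (it stands above the case) and when level. Axes as front.
- bar_mid (a point): Point on the front's inner face under the middle of the copper earthing bar, 85 mm from the hinge; axes as front (x out of the inner face, y left along the bar). The bar is 200 long (y) x 24 mm wide (z) on adjustable stand-offs of unknown height: its rubbing face lies anywhere from 10 to 32 mm above this point along x, the same all along; find it by touch.
- bar_left (a point): Point on the front's inner face under the left end of the earthing bar (100 mm left of bar_mid). The pass starts with the block's long side along the bar and its end at this end, so its middle is 70 mm left of bar_mid. The bar has a firm rubber backing: it gives about 1 mm for each 12 N pressed, up to 3 mm.
- bar_right (a point): Point on the front's inner face under the right end of the earthing bar (100 mm right of bar_mid). The pass finishes with the block's end at this end, so its middle is 70 mm right of bar_mid.
- block: Abrasive hand block, 60 long (x) x 34 wide (y) x 44 mm high (z): wood with a 12 mm black rubber abrasive sole, 60 to 130 g. Origin at the centre of its underside (the rubbing face). Lies flat on the bench to the left or right of the front, clear of where the front comes down.
- jar: Closed grey plastic jar, 58 mm diameter x 62 mm high, origin at the centre of its underside; stands on the bench on the other side of the front from the block. Leave alone.
- driver: Screwdriver with black handle, 180 mm long, lying on the bench farther left of the front. Leave alone.
- nippers: Steel side nippers, 130 mm long, lying on the bench farther right of the front. Leave alone.
Mind the look-alikes: they are no part of the job. There is more than one size of the block; the job needs the smallest.

How it is judged:
By the outcome, as a careful person would: the job done as asked, in the order asked, and still so for the second after the job is handed in, with the robot touching nothing.
It also fails if it takes over 72 s, if anything falls off the work surface, if the arm or the gripper's body presses on something with over 40 N, if the wrist force passes 120 N, or if a joint passes its speed limit or range.

## Robot

A 6-joint arm with a two-finger parallel gripper is mounted at the origin on the work surface. World frame = base frame: x ahead of the robot, y to its left, z up, the work surface at z = 0. Lengths are in m, angles in degrees, forces in N, time in s.
With the tool pointing down it reaches from about 0.375 to 0.9 m from the base axis. Payload 3.1 kg.
Tool frame: the origin (TCP) lies between the finger pads; the fingertips stand 11 mm ahead of it and the grasp point (between the pads) lies 8 mm behind it; z points along the fingers, y is the line along which they close (so a half turn about z gives the same grasp; the last joint's range is limited). The gripper opens to 87 mm and grips with 3 to 60 N. Pads are 19 mm wide; open, the fingers measure 117 mm over their backs; the gripper's body (75 mm by 190 mm) begins 51 mm behind the grasp point.
Start: joints at [-84.024, 30.224, 82.088, -0, 67.689, -10.227], TCP at [0.174, -0.6, 0.234] pointing down, gripper open.
Joint ranges: [-176.69, 176.69], [-43.24, 126.21], [12.49, 139.97], [-82, 262], [0, 151.66], [-163.58, 163.58]. Speed limits (degrees/s): [159.86, 159.86, 180, 180, 180, 180].

## Interface

Orientations are given as a 3x3 rotation matrix whose columns are the frame's x, y, z axes.
In Python, from rig import bot, viewer, workorder, models gives the robot as it stands.
- The arm moves only by the shell command python3 -m jog 'ROWS'. ROWS is JSON, a list of rows, each a list of 7 numbers: the opening, from 0 (shut) to 1 (fully open), then the shift along the tool's x, y, z in m, then the turn, a rotation vector about the tool's x, y, z in degrees. In form: [[claw, x, y, z, ax, ay, az], ...]. A call has 1 to 20 rows; each row is the pose to reach, as a shift and turn from the pose commanded when the call began, along the tool's axes at that moment; what a row does not reach only later rows make up. A row lasts 1/8 s, in which the tool goes at most 62.5 mm and 10.7 degrees, less where a joint would pass 70% of its speed; a pose out of reach is approached as far as the arm can. A call with a gripper value outside its range is refused whole. The fingers move at their own pace and stop on an object; the grip force is fixed at half the most. Time passes only in rows, so rows that repeat a pose let the fingers close. It gives the time, the measured TCP pose, the force, the opening and the grip force at its end, in the units of the state.
- bot.read_state(): the state, without advancing time (a new reading comes with each control period).
- viewer.capture(name): name is "side" or "top"; returns (picture, depth): 400x640x3 uint8, blue, green, red; 400x640 float32, m along the optical axis (not along the pixel's ray), 0 where there is no reading.
- viewer.camera_info(name): a dict with "fx", "fy", "cx", "cy" (pixels), "world_to_cam" (4x4, takes a point from world to camera coordinates). Camera axes: x right, y down, z forward; pixel columns grow to the right and rows downward; lengths in m; the calibration is good to about 2 mm. A picture is of the moment at which its call begins. camera_info takes no time and is no camera call.
- workorder.hand_in(): hands the job in; it is judged then, once.
Trained networks look in the newest picture that a camera, given by its name, has taken for a name from the list of things; names that differ only in an ending like _2 or _b are one class to them, and where a whole thing is asked for, a point or a joint stands for the part that bears it (a point fixed in the world has none). Each returns a list of dicts, best first, with "p" (0 to 1); they miss things now and then, are a little off and sometimes report something else, mostly with a low value. They report only what shows in the picture. A call takes as long as a camera call. They do not tell look-alikes from the thing itself.
- models.outline_of(camera, thing): "mask" (400x640 bool, what is visible of it).
- models.tip_of(camera, thing): "xyz" ([x, y, z] in m, in world coordinates, good to about 4 mm: a listed point, or the origin of a listed thing).
The state is a dict: "time_s": time; "joint_positions": joint angles; "qvel": joint speeds; "tau": joint torques, N m; "position": TCP position; "tcp_rot": TCP orientation; "force": force on the tool from outside, world axes, zero at the start; "moment": the same for the moment, N m; "opening": opening from 0.0 (shut) to 1.0 (fully open); "grasp_force": force on a finger pad.
Only numpy, scipy, OpenCV 4.12 (cv2) and the standard library are available. Lean on these libraries where they do the work, as an engineer would, in place of code of your own. Each camera call takes 0.05 s, during which the arm holds its last target. There are 200 camera calls.

## Working session

There is one attempt and no reset: what is moved stays moved. The work goes in short steps, Python scripts to look and compute and a shell command to move; the robot and the scene stay as the last step left them, time stands still between calls to the robot, and variables do not carry over. Pictures are saved under pics/ and viewed, at most 10 in all, crops included, and the job is handed in when it is done.

```bash
mkdir -p pics; cat > h.py <<'E'
import numpy as np, cv2
from rig import bot, viewer, workorder, models
def deproj(cam,depth,u,v):
    c=viewer.camera_info(cam); d=depth[v,u]
    p=np.array([(u-c["cx"])*d/c["fx"],(v-c["cy"])*d/c["fy"],d,np.ones_like(d)])
    return (np.linalg.inv(c["world_to_cam"])@p)[:3].T
def cloud(cam):
    im,d=viewer.capture(cam); v,u=np.nonzero(d>0)
    return im,d,deproj(cam,d,u,v),u,v
E
python3 - <<'E'
from h import *
np.set_printoptions(precision=4,suppress=True)
for c in("side","top"):
    im,d=viewer.capture(c); cv2.imwrite(f"pics/{c}0.png",im)
    for t in("case","front","hinge","pull_mid","bar_mid","bar_left","bar_right","block","jar"):
        print(c,t,[(np.round(r["xyz"],4).tolist(),round(r["p"],2)) for r in models.tip_of(c,t)])
s=bot.read_state();print(s)
E
```

```text
side case [([0.6629, 0.0332, 0.0011], 0.84), ([0.6469, 0.0393, 0.125], 0.38)]
side front [([0.6615, 0.0362, 0.0406], 0.8)]
side hinge [([0.6656, 0.0331, 0.0394], 0.88)]
side pull_mid [([0.6131, 0.0279, 0.2291], 0.94)]
side bar_mid [([0.6468, 0.0353, 0.1268], 0.75)]
side bar_left [([0.6449, 0.1333, 0.1218], 0.9)]
side bar_right [([0.6474, -0.0689, 0.126], 0.58)]
side block [([0.436, -0.1468, 0.0032], 0.91), ([0.5617, -0.1926, -0.0003], 0.8), ([0.6728, -0.2677, 0.0003], 0.59)]
side jar [([0.5496, 0.2725, 0.0012], 0.69)]
top case [([0.6603, 0.0358, 0.0005], 0.71)]
top front [([0.6644, 0.0306, 0.0393], 0.74)]
top hinge [([0.6615, 0.0306, 0.0388], 0.63)]
top pull_mid [([0.6128, 0.0329, 0.2308], 0.69)]
top bar_mid [([0.648, 0.0312, 0.1225], 0.57)]
top bar_left [([0.6478, 0.1348, 0.1259], 0.79)]
top bar_right [([0.6519, -0.0644, 0.1245], 0.98)]
top block [([0.6727, -0.2695, -0.0008], 0.65)]
top jar [([0.5513, 0.2687, -0.0017], 0.82)]
{'time_s': 1.0, 'joint_positions': array([-84.027 ,  30.2237,  82.089 ,  -0.0001,  67.691 , -10.2276]), 'qvel': array([-0.0087, -0.0306,  0.0887, -0.0095, -0.029 ,  0.0266]), 'tau': array([  0.0008, -44.0019, -17.6987,   0.0636,   0.0503,  -0.    ]), 'position': array([ 0.1744, -0.6001,  0.2335]), 'tcp_rot': array([[ 0.9603,  0.279 , -0.    ],
       [ 0.279 , -0.9603,  0.0001],
       [ 0.    , -0.0001, -1.    ]]), 'force': array([ 1.1854, -0.4463,  0.3949]), 'moment': array([ 0.0077, -0.0246, -0.0109]), 'grasp_force': 0.0, 'opening': 0.9990853558680473}
```

View pics/side0.png

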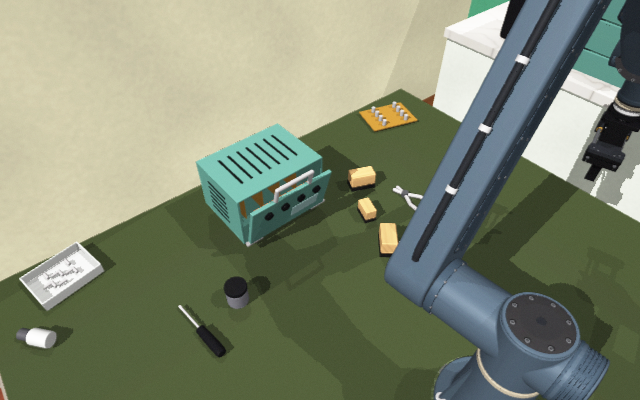

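View pics/top0.png

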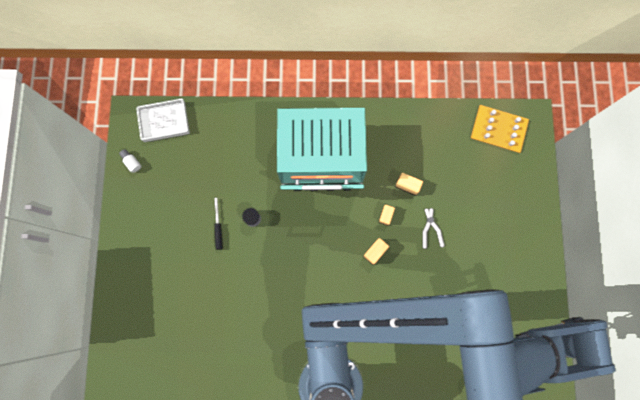

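```bash
python3 - <<'E'
from h import *
np.set_printoptions(precision=4,suppress=True)
for c in("side","top"):
    im,d=viewer.capture(c)
    for t in("block","case","pull_mid"):
      for r in models.outline_of(c,t):
        v,u=np.nonzero(r["mask"]&(d>0)); 
        if len(u)<20: continue
        P=deproj(c,d,u,v); z=np.percentile(P[:,2],[2,50,98])
        Q=P[P[:,2]>z[2]-.006]
        rect=cv2.minAreaRect((Q[:,:2]*1000).astype(np.float32))
        print(c,t,round(r["p"],2),"px",u.mean().round(),v.mean().round(),len(u),"z",z,"toprect",np.round(rect[0],1),np.round(rect[1],1),round(rect[2],1))
E
```

```text
side block 0.81 px 361.0 178.0 528 z [0.005  0.0453 0.0596] toprect [ 669.  -261.6] [75.4 42.1] 68.6
side block 0.75 px 366.0 210.0 329 z [0.0022 0.0387 0.0463] toprect [ 562.1 -185.5] [32.8 62. ] 72.7
side case 0.67 px 262.0 182.0 10122 z [0.0406 0.1947 0.2255] toprect [612.4  35.3] [ 13.9 120.3] 2.0
side pull_mid 0.59 px 288.0 203.0 2633 z [0.045  0.142  0.2336] toprect [612.4  35.3] [ 13.9 120.3] 2.0
top block 0.67 px 408.0 184.0 374 z [-0.002   0.0543  0.0643] toprect [ 667.6 -263.6] [73.4 36.9] 67.6
top block 0.64 px 386.0 215.0 184 z [0.0103 0.043  0.0529] toprect [ 560.4 -187.7] [27.7 55. ] 69.4
top block 0.52 px 375.0 251.0 343 z [-0.001   0.0558  0.0653] toprect [ 437.6 -148.9] [41.8 74.9] 44.8
top case 0.62 px 321.0 148.0 7259 z [0.0018 0.1969 0.2248] toprect [613.9  31.7] [ 12.4 119. ] 1.9
top pull_mid 0.6 px 321.0 183.0 730 z [0.0441 0.1575 0.2387] toprect [613.5  33.2] [ 11.5 115.8] 2.2
top pull_mid 0.6 px 432.0 226.0 287 z [-0.0061  0.0096  0.0186] toprect [ 520.3 -347. ] [121.4  62.5] 0.7
```

The side view shows the case at (262,182) with its front slightly ajar, and the pull at about (293,183). There are three blocks: large ones at (361,178) and (388,240), and the smallest at (367,210). The jar is at (236,292). The top view agrees, with the small block at (387,215). Its top measures about 60x32 mm at z≈0.045, so it is the right one.

```bash
cat >> h.py <<'E'
def plan(*targets):
    """targets: (x,y,z,yaw of tool y in world deg) -> tool shift and turn about tool z from now"""
    s=bot.read_state(); R=np.array(s["tcp_rot"]); p=np.array(s["position"])
    yaw=np.degrees(np.arctan2(R[1,1],R[0,1]))
    for x,y,z,a in targets:
        print(np.round(R.T@(np.array([x,y,z])-p),4), "az",round(-((a-yaw+90)%180-90),2))
    print("p",np.round(p,4),"yaw",round(yaw,2),"tilt",np.round(R[:,2],4),"t",s["time_s"],"q6",s["joint_positions"][5].round(1))
E
python3 - <<'E'
from h import *
im,d,P,u,v=cloud("top")
m=(abs(P[:,2]-.198)<.008)&(P[:,0]>.65)&(P[:,0]<.92)&(abs(P[:,1]-.03)<.2)
print("roof",cv2.minAreaRect((P[m,:2]*1000).astype(np.float32)))
m=(P[:,2]>.222)&(P[:,2]<.25)&(abs(P[:,0]-.613)<.03)&(abs(P[:,1]-.03)<.1)
Q=P[m]; print(Q.mean(0),np.degrees(np.polyfit(Q[:,1],Q[:,0],1)[0]),len(Q), np.percentile(Q[:,2],[5,95]))
plan((.613,.0325,.31,1.5),(.613,.0325,.222,1.5))
E
```

```text
roof ((776.2562255859375, 34.964447021484375), (212.36814880371094, 279.32427978515625), 0.9774088263511658)
[0.61351071 0.03125987 0.23331094] -2.076710521339029 149 [0.22769257 0.23901539]
[ 0.5977 -0.4851 -0.0765] az -75.3
[ 0.5977 -0.4851  0.0115] az -75.3
p [ 0.1744 -0.6002  0.2336] yaw -73.8 tilt [-0. -0. -1.] t 1.45 q6 -10.2
```

```bash
python3 -m jog '[[0.5,0.04,-0.035,-0.04,0,0,-5],[0.5,0.08,-0.065,-0.077,0,0,-10],[0.5,0.6,-0.485,-0.077,0,0,-75],[0.5,0.6,-0.485,-0.077,0,0,-75],[0.5,0.6,-0.485,-0.077,0,0,-75],[0.5,0.6,-0.485,-0.077,0,0,-75],[0.5,0.6,-0.485,-0.077,0,0,-75],[0.5,0.6,-0.485,-0.077,0,0,-75],[0.5,0.6,-0.485,-0.077,0,0,-75],[0.5,0.6,-0.485,-0.077,0,0,-75],[0.5,0.6,-0.485,-0.077,0,0,-75],[0.5,0.6,-0.485,-0.077,0,0,-75],[0.5,0.6,-0.485,-0.077,0,0,-75],[0.5,0.6,-0.485,-0.077,0,0,-75],[0.5,0.6,-0.485,-0.077,0,0,-75]]'; python3 -c "
from h import *
plan((.613,.0325,.222,1.5))"
```

```text
time_s: 3.32
position: [0.6147, 0.0328, 0.3102]
tcp_rot: [[-0.021, 1.0, -0.001], [1.0, 0.021, -0.001], [-0.001, -0.001, -1.0]]
force: [-0.1, -0.2, 0.2]
opening: 0.503
grasp_force: 0.0
[-0.0002 -0.0016  0.0882] az -0.27
p [0.6147 0.0328 0.3102] yaw 1.23 tilt [-1.2e-03 -5.0e-04 -1.0e+00] t 3.325 q6 -8.5
```

```bash
python3 -m jog '[[0.5,0,-0.0015,0.05,0,0,0],[0.5,0,-0.0015,0.088,0,0,0],[0.5,0,-0.0015,0.088,0,0,0],[0,0,-0.0015,0.088,0,0,0],[0,0,-0.0015,0.088,0,0,0],[0,0,-0.0015,0.088,0,0,0],[0,0,-0.0015,0.088,0,0,0],[0,0,-0.0015,0.088,0,0,0]]'; python3 - <<'E'
from h import *
s=bot.read_state(); p=np.array(s["position"])
hx,hz=.663,.04; g=p[[0,2]]+[0,.008]; r=np.hypot(g[0]-hx,g[1]-hz); a0=np.degrees(np.arctan2(hx-g[0],g[1]-hz))
print("r",r,"a0",a0)
for a in list(np.arange(a0,90,6.))[1:]+[90]:
    a=np.radians(a); x=hx-.195*np.sin(a); z=hz+.195*np.cos(a)-.008
    print(np.round([0,x-p[0],p[2]-z],4).tolist())
E
```

```text
time_s: 4.32
position: [0.6141, 0.033, 0.2234]
tcp_rot: [[-0.021, 1.0, 0.001], [1.0, 0.021, -0.0], [-0.0, 0.001, -1.0]]
force: [-1.1, -0.0, 2.6]
opening: 0.126
grasp_force: 30.0
r 0.19749099900269018 a0 14.323953743890302
[0.0, -0.0189, 0.0085]
[0.0, -0.0376, 0.0166]
[0.0, -0.0554, 0.0266]
[0.0, -0.0721, 0.0384]
[0.0, -0.0874, 0.0518]
[0.0, -0.1012, 0.0669]
[0.0, -0.1134, 0.0832]
[0.0, -0.1238, 0.1008]
[0.0, -0.1324, 0.1193]
[0.0, -0.1389, 0.1387]
[0.0, -0.1434, 0.1586]
[0.0, -0.1457, 0.1788]
[0.0, -0.1461, 0.1914]
```

```bash
python3 -m jog '[[0,0,-0.009,0.003,0,0,0],[0,0,-0.019,0.007,0,0,0],[0,0,-0.0375,0.0155,0,0,0],[0,0,-0.0555,0.026,0,0,0],[0,0,-0.072,0.038,0,0,0],[0,0,-0.0875,0.0515,0,0,0],[0,0,-0.101,0.0665,0,0,0],[0,0,-0.1135,0.083,0,0,0],[0,0,-0.1135,0.083,0,0,0]]'; python3 -c "
from h import *
plan((.663-.195,.029,.032,1.3))"
```

```text
time_s: 5.45
position: [0.4998, 0.031, 0.1386]
tcp_rot: [[-0.02, 1.0, -0.001], [1.0, 0.02, 0.001], [0.001, -0.001, -1.0]]
force: [1.8, 1.4, -4.8]
opening: 0.121
grasp_force: 30.0
[-0.0015 -0.0318  0.1067] az -0.13
p [0.4998 0.031  0.1386] yaw 1.17 tilt [-9.e-04  9.e-04 -1.e+00] t 5.45 q6 -10.5
```

```bash
python3 -m jog '[[0,0,-0.0103,0.018,0,0,0],[0,0,-0.019,0.0365,0,0,0],[0,0,-0.0255,0.056,0,0,0],[0,0,-0.03,0.0755,0,0,0],[0,0,-0.032,0.0945,0,0,0],[0,0,-0.0325,0.102,0,0,0],[0,0,-0.0325,0.107,0,0,0],[0,0,-0.0325,0.107,0,0,0]]'; python3 -c "
from h import *
im,d=viewer.capture('side');cv2.imwrite('pics/side1.png',im[100:350,150:450])
print(bot.read_state()['force'])"
```

```text
time_s: 6.45
position: [0.4676, 0.0303, 0.0324]
tcp_rot: [[-0.021, 1.0, -0.001], [1.0, 0.021, 0.001], [0.001, -0.001, -1.0]]
force: [-0.1, 5.0, -3.4]
opening: 0.12
grasp_force: 30.2
[-1.11600235  5.75327879 -3.11602217]
```

View pics/side1.png

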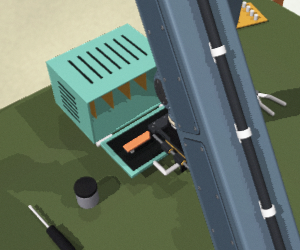

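The front now looks about level, with the copper bar visible at (140,142) in the crop. The force reading doesn't show it on the stop yet, so I'll press a little further.

```bash
python3 -m jog '[[0,0,0,0.002,0,0,0],[0,0,0,0.004,0,0,0],[0,0,0,0.004,0,0,0]]'
```

```text
time_s: 6.88
position: [0.4675, 0.0303, 0.0288]
tcp_rot: [[-0.021, 1.0, -0.001], [1.0, 0.021, 0.0], [0.0, -0.001, -1.0]]
force: [-0.2, 5.0, -1.5]
opening: 0.123
grasp_force: 30.0
```

```bash
python3 -m jog '[[0,0,0,0.002,0,0,0],[0,0,0,0.004,0,0,0],[0,0,0,0.004,0,0,0]]'
```

```text
time_s: 7.25
position: [0.4675, 0.0303, 0.0272]
tcp_rot: [[-0.021, 1.0, 0.001], [1.0, 0.021, 0.0], [0.0, 0.001, -1.0]]
force: [-3.2, 5.1, 22.4]
opening: 0.118
grasp_force: 28.4
```

```bash
python3 -m jog '[[0.42,0,0,0.001,0,0,0],[0.42,0,0,0.001,0,0,0],[0.42,0,0,0.001,0,0,0],[0.42,0,0,-0.06,0,0,0],[0.42,0,0,-0.12,0,0,0],[0.9,-0.05,0.02,-0.16,0,0,8],[0.95,-0.11,0.05,-0.16,0,0,16],[0.95,-0.22,0.091,-0.16,0,0,20.5],[0.95,-0.22,0.091,-0.16,0,0,20.5],[0.95,-0.22,0.091,-0.16,0,0,20.5]]'; python3 - <<'E'
from h import *
np.set_printoptions(precision=4,suppress=True)
for c in("top","side"):
    im,d,P,u,v=cloud(c)
    cv2.imwrite(f"pics/{c}2.png",im[120:300,220:460] if c=="top" else im[100:300,180:440])
    for t in("block","bar_mid","bar_left","bar_right","hinge","pull_mid"):
        print(c,t,[(np.round(r["xyz"],4).tolist(),round(r["p"],2)) for r in models.tip_of(c,t)])
    m=(abs(P[:,0]-.578)<.02)&(abs(P[:,1]-.033)<.11)&(P[:,2]<.1)
    Q=P[m]; print(np.histogram(Q[:,2],bins=np.arange(.036,.09,.004)))
    o=im[v,u].astype(int); k=m&(o[:,2]>o[:,0]+50)
    if k.sum()>10: print("copper",k.sum(),P[k].mean(0),np.median(P[k,2]),cv2.minAreaRect((P[k,:2]*1000).astype(np.float32)))
plan((.561,-.1866,.027,-19))
E
```

```text
time_s: 8.5
position: [0.5653, -0.1934, 0.1843]
tcp_rot: [[0.335, 0.942, 0.003], [0.942, -0.335, -0.003], [-0.002, 0.004, -1.0]]
force: [-0.9, 0.2, -0.1]
opening: 0.893
grasp_force: 0.0
top block []
top bar_mid [([0.5763, 0.0288, 0.0481], 0.87), ([0.5811, -0.064, 0.0488], 0.51)]
top bar_left [([0.5799, 0.1329, 0.045], 0.56)]
top bar_right [([0.5835, -0.0642, 0.0459], 0.67), ([0.6659, 0.0325, 0.0377], 0.52)]
top hinge [([0.6666, 0.0294, 0.04], 0.85)]
top pull_mid []
(array([ 17,  67, 123,  87,  25,   4,   7,  42, 132, 157,  78,  21,   1]), array([0.036, 0.04 , 0.044, 0.048, 0.052, 0.056, 0.06 , 0.064, 0.068,
       0.072, 0.076, 0.08 , 0.084, 0.088]))
copper 546 [0.5773 0.0325 0.0679] 0.07173717844474314 ((579.8226928710938, 30.35346221923828), (33.08060073852539, 210.4662322998047), 1.190969705581665)
side block [([0.6721, -0.2619, -0.002], 0.79), ([0.5298, 0.3939, 0.0005], 0.54)]
side bar_mid [([0.5762, 0.0359, 0.0483], 0.58)]
side bar_left [([0.5774, 0.1332, 0.0466], 0.61), ([0.5322, 0.391, -0.002], 0.6)]
side bar_right [([0.5768, -0.069, 0.047], 0.81)]
side hinge [([0.6626, 0.0344, 0.0396], 0.71)]
side pull_mid [([0.4678, 0.0283, 0.0409], 0.94)]
(array([  1,  91, 339,  76,   2,   7,  28,  23, 245, 274,  10,   0,   0]), array([0.036, 0.04 , 0.044, 0.048, 0.052, 0.056, 0.06 , 0.064, 0.068,
       0.072, 0.076, 0.08 , 0.084, 0.088]))
copper 573 [0.5759 0.0384 0.0715] 0.07196243874755148 ((576.990966796875, 33.3944091796875), (28.50017738342285, 199.68072509765625), 0.41783034801483154)
[ 0.0004 -0.0027  0.1576] az -0.27
p [ 0.5634 -0.1879  0.1846] yaw -19.27 tilt [ 0.0001 -0.0001 -1.    ] t 9.2 q6 -9.9
```

View pics/top2.png

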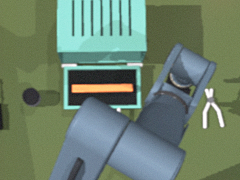

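View pics/side2.png

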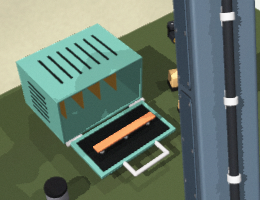

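Both views show the front level, with the bar at (105,88) in the top crop and (122,132) in the side crop, its face at z≈0.072. Next I'll grasp the block.

```bash
python3 -m jog '[[0.95,0,-0.0025,0.06,0,0,0],[0.95,0,-0.0025,0.12,0,0,0],[0.95,0,-0.0025,0.15,0,0,0],[0.95,0,-0.0025,0.157,0,0,0],[0.95,0,-0.0025,0.157,0,0,0],[0,0,-0.0025,0.157,0,0,0],[0,0,-0.0025,0.157,0,0,0],[0,0,-0.0025,0.157,0,0,0],[0,0,-0.0025,0.157,0,0,0],[0,0,-0.0025,0.157,0,0,0]]'
```

```text
time_s: 10.45
position: [0.5619, -0.1877, 0.0286]
tcp_rot: [[0.33, 0.944, 0.002], [0.944, -0.33, -0.001], [-0.0, 0.002, -1.0]]
force: [-0.3, 0.1, 5.6]
opening: 0.684
grasp_force: 30.0
```

```bash
python3 -m jog '[[0,0,0,-0.03,0,0,0],[0,0,0,-0.08,0,0,10],[0,0,0,-0.13,0,0,20],[0,0,0,-0.13,0,0,30],[0,0,0,-0.13,0,0,40],[0,0,0,-0.13,0,0,50],[0,0.02,-0.006,-0.13,0,0,60],[0,0.06,-0.018,-0.13,0,0,69.5],[0,0.11,-0.033,-0.13,0,0,69.5],[0,0.16,-0.048,-0.13,0,0,69.5],[0,0.21,-0.063,-0.13,0,0,69.5],[0,0.26,-0.078,-0.13,0,0,69.5],[0,0.278,-0.083,-0.12,0,0,69.5],[0,0.278,-0.083,-0.1,0,0,69.5],[0,0.278,-0.083,-0.1,0,0,69.5],[0,0.278,-0.083,-0.1,0,0,69.5]]'; python3 - <<'E'
from h import *
np.set_printoptions(precision=4,suppress=True)
plan((.5755,.1025,.101,91.2))
F=[]
for c in("side","top","side"):
    im,d=viewer.capture(c); F.append(bot.read_state()["force"])
    if c=="side":
        r=models.outline_of(c,"block"); cv2.imwrite("pics/side3.png",cv2.resize(im[150:290,180:380],None,fx=3,fy=3))
print(F, bot.read_state()["position"])
E
```

```text
time_s: 12.45
position: [0.5746, 0.1018, 0.1275]
tcp_rot: [[1.0, 0.02, -0.0], [0.02, -1.0, -0.0], [-0.0, 0.0, -1.0]]
force: [-0.8, -0.3, -1.6]
opening: 0.691
grasp_force: 30.0
[ 0.0009 -0.0007  0.0265] az -0.05
p [0.5746 0.1018 0.1275] yaw -88.85 tilt [-0.0004 -0.0002 -1.    ] t 12.45 q6 87.9
[array([-0.9337,  0.0014, -1.0371]), array([ 0.2114, -0.4625, -0.9123]), array([ 0.4249, -0.2725, -1.3467])] [0.575  0.102  0.1282]
```

View pics/side3.png

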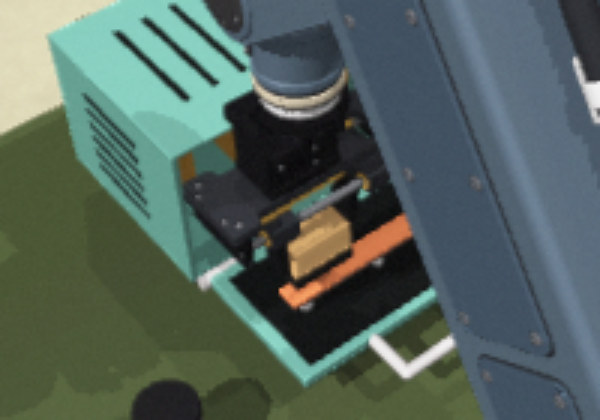

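The block hangs level over the left end of the bar, at (318,250) in the crop. I'll lower it and find the face by touch.

```bash
python3 -m jog '[[0,0.001,-0.002,0.012,0,0,0],[0,0.001,-0.002,0.022,0,0,0],[0,0.001,-0.002,0.0235,0,0,0],[0,0.001,-0.002,0.0245,0,0,0],[0,0.001,-0.002,0.0245,0,0,0]]'
```

```text
time_s: 13.32
position: [0.5757, 0.1046, 0.1031]
tcp_rot: [[1.0, 0.021, 0.0], [0.021, -1.0, 0.0], [0.0, -0.0, -1.0]]
force: [0.5, -0.8, -0.4]
opening: 0.688
grasp_force: 30.0
```

```bash
python3 -m jog '[[0,0,0,0.0005,0,0,0],[0,0,0,0.001,0,0,0],[0,0,0,0.001,0,0,0]]'
```

```text
time_s: 13.7
position: [0.5755, 0.1045, 0.1022]
tcp_rot: [[1.0, 0.021, 0.0], [0.021, -1.0, 0.0], [0.0, -0.0, -1.0]]
force: [1.0, -0.5, -1.2]
opening: 0.685
grasp_force: 30.0
```

```bash
python3 -m jog '[[0,0,0,0.0005,0,0,0],[0,0,0,0.001,0,0,0],[0,0,0,0.001,0,0,0]]'
```

```text
time_s: 14.08
position: [0.5756, 0.1045, 0.1014]
tcp_rot: [[1.0, 0.021, 0.0], [0.021, -1.0, -0.0], [0.0, 0.0, -1.0]]
force: [-1.0, 0.6, 2.1]
opening: 0.69
grasp_force: 30.0
```

```bash
python3 -m jog '[[0,0,0,0.0004,0,0,0],[0,0,0,0.0004,0,0,0],[0,0,0,0.0004,0,0,0]]'; python3 -c "
from h import *
for i in range(3): viewer.capture('side'); s=bot.read_state(); print(s['force'].round(2),s['moment'].round(3))"
```

```text
time_s: 14.45
position: [0.5756, 0.1046, 0.101]
tcp_rot: [[1.0, 0.021, 0.0], [0.021, -1.0, 0.0], [0.0, -0.0, -1.0]]
force: [-1.3, 0.6, 4.3]
opening: 0.687
grasp_force: 30.0
[-0.94  1.06  5.46] [-0.048  0.279 -0.016]
[-0.65  0.5   4.08] [-0.061  0.252 -0.058]
[-1.02  0.43  4.82] [-0.048  0.247 -0.027]
```

```bash
python3 -m jog '[[0,0,0,0.0002,0,0,0],[0,0,0,0.0002,0,0,0],[0,0,0.004,0.0002,0,0,0],[0,0,0.008,0.0002,0,0,0],[0,0,0.012,0.0002,0,0,0],[0,0,0.016,0.0002,0,0,0]]'
```

```text
time_s: 15.35
position: [0.5768, 0.0898, 0.101]
tcp_rot: [[1.0, 0.02, 0.002], [0.02, -1.0, 0.002], [0.002, -0.002, -1.0]]
force: [-0.2, 4.4, 5.5]
opening: 0.687
grasp_force: 30.0
```

```bash
python3 -m jog '[[0,0,0.004,0.0001,0,0,0],[0,0,0.008,0.0001,0,0,0],[0,0,0.012,0.0001,0,0,0],[0,0,0.016,0.0001,0,0,0],[0,0,0.02,0.0001,0,0,0]]'
```

```text
time_s: 15.98
position: [0.5773, 0.0699, 0.1011]
tcp_rot: [[1.0, 0.02, 0.003], [0.02, -1.0, 0.002], [0.003, -0.002, -1.0]]
force: [0.1, 5.2, 6.7]
opening: 0.69
grasp_force: 30.0
```

```bash
python3 -m jog '[[0,0,0.004,0,0,0,0],[0,0,0.008,0,0,0,0],[0,0,0.012,0,0,0,0],[0,0,0.016,0,0,0,0],[0,0,0.02,0,0,0,0],[0,0,0.024,0,0,0,0]]'
```

```text
time_s: 16.73
position: [0.5777, 0.0458, 0.101]
tcp_rot: [[1.0, 0.02, 0.002], [0.02, -1.0, 0.002], [0.003, -0.002, -1.0]]
force: [0.0, 5.5, 7.5]
opening: 0.691
grasp_force: 30.0
```

```bash
python3 -m jog '[[0,0,0.004,0,0,0,0],[0,0,0.008,0,0,0,0],[0,0,0.012,0,0,0,0],[0,0,0.016,0,0,0,0],[0,0,0.02,0,0,0,0],[0,0,0.024,0,0,0,0]]'
```

```text
time_s: 17.48
position: [0.5781, 0.0218, 0.1009]
tcp_rot: [[1.0, 0.02, 0.002], [0.02, -1.0, 0.002], [0.002, -0.002, -1.0]]
force: [-0.6, 4.3, 5.4]
opening: 0.687
grasp_force: 30.0
```

```bash
python3 -m jog '[[0,0,0.004,0.0001,0,0,0],[0,0,0.008,0.0001,0,0,0],[0,0,0.012,0.0001,0,0,0],[0,0,0.016,0.0001,0,0,0],[0,0,0.02,0.0001,0,0,0]]'
```

```text
time_s: 18.1
position: [0.5784, 0.0019, 0.1008]
tcp_rot: [[1.0, 0.02, 0.002], [0.02, -1.0, 0.002], [0.002, -0.002, -1.0]]
force: [0.5, 5.3, 5.9]
opening: 0.686
grasp_force: 30.0
```

```bash
python3 -m jog '[[0,0,0.004,0.0001,0,0,0],[0,0,0.008,0.0001,0,0,0],[0,0,0.012,0.0001,0,0,0],[0,0,0.016,0.0001,0,0,0],[0,0,0.02,0.0001,0,0,0]]'
```

```text
time_s: 18.73
position: [0.5787, -0.018, 0.1007]
tcp_rot: [[1.0, 0.02, 0.001], [0.02, -1.0, 0.003], [0.002, -0.003, -1.0]]
force: [-0.9, 5.5, 7.5]
opening: 0.687
grasp_force: 30.0
```

```bash
python3 -m jog '[[0,0,0.004,0,0,0,0],[0,0,0.008,0,0,0,0],[0,0,0.012,0,0,0,0],[0,0,0.016,0,0,0,0],[0,0,0.02,0,0,0,0],[0,0,0.02,0,0,0,0]]'; python3 -c "
from h import *
for c in('side','top'):
  im,d=viewer.capture(c); cv2.imwrite('pics/%s4.png'%c,cv2.resize(im[150:290,200:400],None,fx=3,fy=3)); print(models.tip_of(c,'bar_left')[:1],models.tip_of(c,'hinge')[:1])
"
```

```text
time_s: 19.48
position: [0.579, -0.0385, 0.1006]
tcp_rot: [[1.0, 0.02, 0.001], [0.02, -1.0, 0.002], [0.001, -0.002, -1.0]]
force: [-0.5, 4.0, 6.1]
opening: 0.688
grasp_force: 30.0
[{'xyz': [0.5757, 0.1332, 0.0454], 'p': 0.6}] [{'xyz': [0.6651, 0.0352, 0.0368], 'p': 0.81}]
[{'xyz': [0.5776, 0.1338, 0.0465], 'p': 0.79}] [{'xyz': [0.6646, 0.0294, 0.0411], 'p': 0.66}]
```

View pics/side4.png

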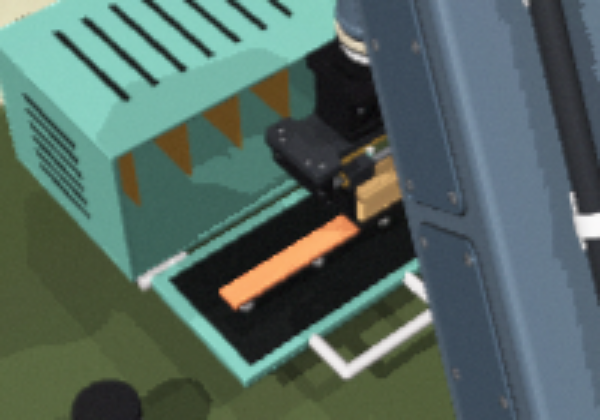

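The side view shows the block at the right end of the bar, at (380,190). The pass is complete and the front is still level. Next I'll set the block on the bench to the right.

```bash
python3 -m jog '[[0,0,0,-0.01,0,0,0],[0,0,0,-0.05,0,0,0],[0,-0.01,0.05,-0.05,0,0,0],[0,-0.023,0.11,-0.05,0,0,0],[0,-0.023,0.161,-0.05,0,0,0],[0,-0.023,0.161,-0.01,0,0,0],[0,-0.023,0.161,0.04,0,0,0],[0,-0.023,0.161,0.065,0,0,0],[0,-0.023,0.161,0.07,0,0,0],[0,-0.023,0.161,0.0715,0,0,0],[0,-0.023,0.161,0.0715,0,0,0]]'
```

```text
time_s: 21.15
position: [0.5597, -0.2014, 0.0294]
tcp_rot: [[1.0, 0.021, 0.002], [0.021, -1.0, -0.001], [0.002, 0.001, -1.0]]
force: [0.5, 0.6, -1.3]
opening: 0.692
grasp_force: 30.0
```

```bash
python3 -m jog '[[0,0,0,0.0007,0,0,0],[0,0,0,0.0014,0,0,0],[0,0,0,0.0014,0,0,0]]'
```

```text
time_s: 21.52
position: [0.5597, -0.2012, 0.0286]
tcp_rot: [[1.0, 0.021, 0.002], [0.021, -1.0, -0.001], [0.002, 0.001, -1.0]]
force: [-1.2, 1.2, 5.6]
opening: 0.685
grasp_force: 30.0
```

```bash
python3 -m jog '[[0.85,0,0,0,0,0,0],[0.85,0,0,0,0,0,0],[0.85,0,0,0,0,0,0],[0.85,0,0,-0.03,0,0,0],[0.85,0,0,-0.08,0,0,0],[0.5,-0.01,0,-0.13,0,0,-10],[0.42,-0.02,-0.03,-0.13,0,0,-20],[0.42,-0.03,-0.06,-0.13,0,0,-30],[0.42,-0.04,-0.09,-0.13,0,0,-40],[0.42,-0.05,-0.12,-0.13,0,0,-50],[0.42,-0.06,-0.15,-0.13,0,0,-60],[0.42,-0.07,-0.18,-0.13,0,0,-70],[0.42,-0.08,-0.21,-0.13,0,0,-80],[0.42,-0.087,-0.2335,-0.13,0,0,-90],[0.42,-0.087,-0.2335,-0.13,0,0,-90],[0.42,-0.087,-0.2335,-0.13,0,0,-90]]'; python3 - <<'E'
from h import *
for c in("top","side"):
    im,d=viewer.capture(c)
    cv2.imwrite(f"pics/{c}5.png",cv2.resize(im[130:300,220:460],None,fx=3,fy=3))
    for t in("block","pull_mid"):
        print(c,t,[(np.round(r["xyz"],4).tolist(),round(r["p"],2)) for r in models.tip_of(c,t)])
plan((.4675,.0303,.031,1.2))
E
```

```text
time_s: 23.52
position: [0.4677, 0.0303, 0.1573]
tcp_rot: [[-0.019, 1.0, 0.001], [1.0, 0.019, -0.0], [-0.0, 0.001, -1.0]]
force: [0.0, -0.4, 0.1]
opening: 0.42
grasp_force: 0.0
top block [([0.5627, -0.2054, -0.0038], 0.77), ([0.4362, -0.1531, 0.0008], 0.7), ([0.6726, -0.2669, -0.0013], 0.6)]
top pull_mid []
side block []
side pull_mid [([0.4679, 0.0257, 0.0402], 0.79), ([0.5769, -0.0726, 0.0465], 0.28)]
[0.0002 0.0002 0.1262] az -0.08
p [0.4673 0.0301 0.1572] yaw 1.12 tilt [ 1.e-04 -1.e-04 -1.e+00] t 23.825 q6 -11.1
```

View pics/side5.png

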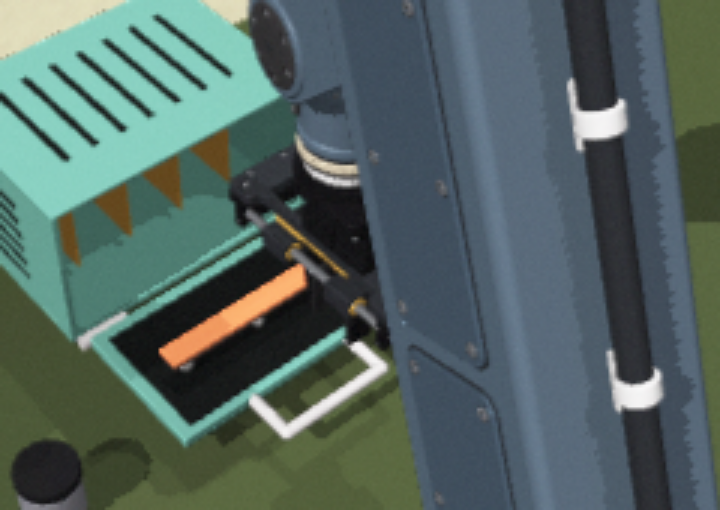

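The view shows the front still level, the jar untouched and the gripper over the pull; the top-camera network places the block at (0.563,-0.205) on the bench. Next I'll grip the pull.

```bash
python3 -m jog '[[0.42,0,0,0.06,0,0,0],[0.42,0,0,0.11,0,0,0],[0.42,0,0,0.126,0,0,0],[0.42,0,0,0.126,0,0,0],[0,0,0,0.126,0,0,0],[0,0,0,0.126,0,0,0],[0,0,0,0.126,0,0,0],[0,0,0,0.126,0,0,0]]'
```

```text
time_s: 24.82
position: [0.4675, 0.0307, 0.032]
tcp_rot: [[-0.021, 1.0, 0.002], [1.0, 0.021, -0.0], [-0.0, 0.002, -1.0]]
force: [-0.7, -0.3, 5.2]
opening: 0.131
grasp_force: 30.0
```

```bash
python3 -m jog '[[0,0,0.0005,-0.008,0,0,0],[0,0,0.001,-0.017,0,0,0],[0,0,0.003,-0.034,0,0,0],[0,0,0.0075,-0.054,0,0,0],[0,0,0.014,-0.073,0,0,0],[0,0,0.023,-0.092,0,0,0],[0,0,0.0335,-0.1095,0,0,0],[0,0,0.0455,-0.1255,0,0,0],[0,0,0.0595,-0.1405,0,0,0],[0,0,0.075,-0.154,0,0,0],[0,0,0.075,-0.154,0,0,0]]'
```

```text
time_s: 26.2
position: [0.5378, 0.032, 0.1866]
tcp_rot: [[-0.022, 1.0, -0.01], [1.0, 0.022, -0.001], [-0.001, -0.01, -1.0]]
force: [-6.8, -2.6, 9.2]
opening: 0.124
grasp_force: 30.0
```

```bash
python3 -m jog '[[0,0,0.008,-0.005,0,0,0],[0,0,0.017,-0.01,0,0,0],[0,0,0.035,-0.02,0,0,0],[0,0,0.0535,-0.027,0,0,0],[0,0,0.073,-0.033,0,0,0],[0,0,0.073,-0.033,0,0,0]]'
```

```text
time_s: 26.95
position: [0.6161, 0.0334, 0.2239]
tcp_rot: [[-0.022, 1.0, 0.005], [1.0, 0.022, -0.002], [-0.002, 0.005, -1.0]]
force: [-4.4, 0.0, 19.5]
opening: 0.126
grasp_force: 30.0
```

```bash
python3 -m jog '[[0,0,0.009,-0.004,0,0,0],[0,0,0.018,-0.006,0,0,0],[0,0,0.027,-0.0075,0,0,0],[0,0,0.036,-0.0085,0,0,0],[0,0,0.041,-0.009,0,0,0],[0,0,0.041,-0.009,0,0,0]]'
```

```text
time_s: 27.7
position: [0.6552, 0.0341, 0.2286]
tcp_rot: [[-0.021, 1.0, -0.001], [1.0, 0.021, -0.001], [-0.001, -0.001, -1.0]]
force: [-2.7, -2.1, 5.2]
opening: 0.126
grasp_force: 30.0
```

Now small pushes inward until the force shows the stop.

```bash
python3 -m jog '[[0,0,0.002,-0.0003,0,0,0],[0,0,0.004,-0.0005,0,0,0],[0,0,0.006,-0.0005,0,0,0],[0,0,0.007,-0.0005,0,0,0],[0,0,0.007,-0.0005,0,0,0]]'
```

```text
time_s: 28.32
position: [0.6625, 0.0343, 0.2286]
tcp_rot: [[-0.021, 1.0, -0.001], [1.0, 0.021, -0.001], [-0.001, -0.001, -1.0]]
force: [-3.8, -3.4, 5.1]
opening: 0.124
grasp_force: 30.0
```

```bash
python3 -m jog '[[0,0,0.001,0,0,0,0],[0,0,0.002,0,0,0,0],[0,0,0.002,0,0,0,0]]'
```

```text
time_s: 28.7
position: [0.6625, 0.0343, 0.2285]
tcp_rot: [[-0.021, 1.0, -0.006], [1.0, 0.021, -0.001], [-0.001, -0.006, -1.0]]
force: [-7.3, -3.8, 8.6]
opening: 0.127
grasp_force: 30.0
```

```bash
python3 -m jog '[[0,0,0.002,0,0,0,0],[0,0,0.003,0,0,0,0],[0,0,0.003,0,0,0,0],[0,0,0.003,0,0,0,0]]'
```

```text
time_s: 29.2
position: [0.6625, 0.0343, 0.2285]
tcp_rot: [[-0.022, 1.0, -0.013], [1.0, 0.022, -0.002], [-0.001, -0.013, -1.0]]
force: [-13.0, -4.5, 11.8]
opening: 0.127
grasp_force: 30.0
```

```bash
python3 -m jog '[[0,0,-0.003,0,0,0,0],[0.4,0,-0.003,0,0,0,0],[0.4,0,-0.003,0,0,0,0],[0.4,0,-0.003,0,0,0,0],[0.4,0,-0.003,-0.05,0,0,0],[0.4,0,-0.003,-0.1,0,0,0],[0.4,0,-0.06,-0.13,0,0,0],[0.4,-0.06,-0.12,-0.13,0,0,0],[0.4,-0.12,-0.16,-0.13,0,0,0],[0.4,-0.18,-0.16,-0.13,0,0,0],[0.4,-0.24,-0.16,-0.13,0,0,0],[0.4,-0.3,-0.16,-0.13,0,0,0],[0.4,-0.3,-0.16,-0.13,0,0,0]]'; python3 - <<'E'
from h import *
im,d,P,u,v=cloud("top"); cv2.imwrite("pics/top6.png",im)
m=(P[:,2]>.215)&(P[:,2]<.255)&(abs(P[:,0]-.655)<.05)&(abs(P[:,1]-.03)<.1)
print("top pull",P[m].mean(0),m.sum())
im,d,P,u,v=cloud("side"); cv2.imwrite("pics/side6.png",im)
m=(P[:,2]>.215)&(P[:,2]<.255)&(abs(P[:,0]-.655)<.05)&(abs(P[:,1]-.03)<.1)
print("side pull",P[m].mean(0),m.sum())
for c in("top","side"):
    for t in("pull_mid","block","hinge","jar"):
        print(c,t,[(np.round(r["xyz"],4).tolist(),round(r["p"],2)) for r in models.tip_of(c,t)])
print(bot.read_state()["force"])
E
```

```text
time_s: 30.82
position: [0.5145, -0.2721, 0.3574]
tcp_rot: [[-0.017, 1.0, 0.001], [1.0, 0.017, -0.001], [-0.001, 0.001, -1.0]]
force: [-0.5, 1.0, -0.6]
opening: 0.402
grasp_force: 0.0
top pull [0.66042863 0.03616253 0.23810373] 152
side pull [0.65978288 0.03912051 0.2352292 ] 239
top pull_mid [([0.6568, 0.0328, 0.234], 0.7)]
top block [([0.6722, -0.2685, -0.0026], 0.71), ([0.4357, -0.1513, 0.0004], 0.5), ([0.5594, -0.2028, 0.0013], 0.45)]
top hinge [([0.6652, 0.0298, 0.0388], 0.95)]
top jar [([0.5507, 0.2689, -0.0041], 0.78)]
side pull_mid [([0.6633, 0.0307, 0.2363], 0.95), ([0.5602, -0.2061, -0.0033], 0.74)]
side block [([0.6743, -0.2645, -0.0003], 0.96), ([0.5591, -0.2057, 0.0032], 0.5)]
side hinge [([0.666, 0.0345, 0.0384], 0.68)]
side jar [([0.547, 0.271, -0.0007], 0.67)]
[ 0.69242357 -0.38384458 -0.4947446 ]
```

View pics/side6.png

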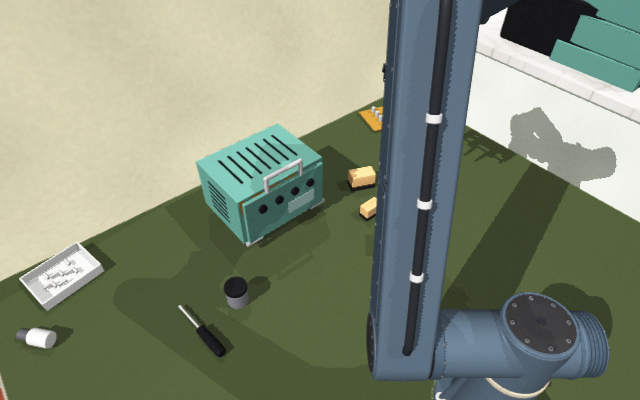

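View pics/top6.png

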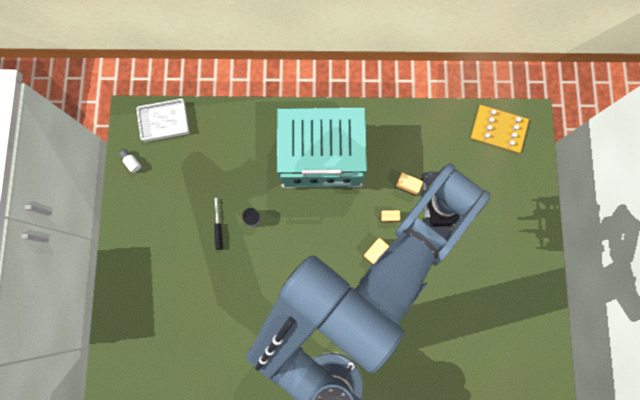

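The side view shows the front shut and the pull upright at (283,176). The top view shows the block flat at (390,216), with the jar, driver and nippers unmoved. I'll confirm the shut stop with a gentle push using closed fingers, which can't pull it open again.

```bash
python3 -m jog '[[0,0.06,0.01,0,0,0,0],[0,0.12,0.03,0,0,0,0],[0,0.18,0.05,0,0,0,0],[0,0.24,0.07,0,0,0,0],[0,0.3,0.09,0,0,0,0],[0,0.305,0.09,0.05,0,0,0],[0,0.305,0.09,0.1,0,0,0],[0,0.305,0.09,0.123,0,0,0],[0,0.305,0.11,0.123,0,0,0],[0,0.305,0.12,0.123,0,0,0],[0,0.305,0.125,0.123,0,0,0],[0,0.305,0.128,0.123,0,0,0],[0,0.305,0.128,0.123,0,0,0]]'
```

```text
time_s: 32.95
position: [0.6358, 0.0393, 0.2351]
tcp_rot: [[-0.021, 1.0, 0.0], [1.0, 0.021, -0.0], [-0.0, 0.0, -1.0]]
force: [-0.4, 0.6, -0.2]
opening: 0.006
grasp_force: 0.0
```

```bash
python3 -m jog '[[0,0,0.003,0,0,0,0],[0,0,0.005,0,0,0,0],[0,0,0.007,0,0,0,0],[0,0,0.009,0,0,0,0],[0,0,0.009,0,0,0,0]]'
```

```text
time_s: 33.58
position: [0.6451, 0.0394, 0.2347]
tcp_rot: [[-0.021, 1.0, 0.0], [1.0, 0.021, -0.0], [-0.0, 0.0, -1.0]]
force: [0.3, 0.0, -1.0]
opening: 0.004
grasp_force: 0.0
```

```bash
python3 -m jog '[[0,0,0.002,0,0,0,0],[0,0,0.004,0,0,0,0],[0,0,0.006,0,0,0,0],[0,0,0.006,0,0,0,0]]'
```

```text
time_s: 34.08
position: [0.6474, 0.0396, 0.2347]
tcp_rot: [[-0.021, 1.0, -0.009], [1.0, 0.021, -0.0], [-0.0, -0.009, -1.0]]
force: [-7.9, -0.3, 5.9]
opening: 0.002
grasp_force: 4.1
```

```bash
python3 -m jog '[[0,0,0.003,0,0,0,0],[0,0,0.003,0,0,0,0]]' && python3 -m jog '[[0,0,-0.02,0,0,0,0],[0,0,-0.07,-0.03,0,0,0],[0,0,-0.12,-0.08,0,0,0],[0,0,-0.14,-0.08,0,0,0],[0,0,-0.14,-0.08,0,0,0]]' && python3 -c "
from h import *
print(bot.read_state()['force'],workorder.hand_in())"
```

```text
time_s: 34.33
position: [0.6476, 0.0396, 0.2347]
tcp_rot: [[-0.022, 1.0, -0.016], [1.0, 0.022, -0.001], [-0.0, -0.016, -1.0]]
force: [-14.4, -1.4, 9.1]
opening: 0.002
grasp_force: 7.1
time_s: 34.95
position: [0.5131, 0.0369, 0.3161]
tcp_rot: [[-0.021, 1.0, 0.002], [1.0, 0.021, -0.0], [-0.0, 0.002, -1.0]]
force: [0.4, 0.4, 0.7]
opening: 0.003
grasp_force: 0.0
the job is handed in; nothing more can be done
[0.42626547 0.37014497 0.72504902] None
```

I opened the front to its level stop, rubbed the bar left to right in one pass at about 6.5–9 N, set the block flat on the bench, pushed the front shut to its stop, and handed the job in at about 35 s; the hand-in gave no verdict.

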